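# Swap the drive boards in the engraver's card cage

### The job

Refit the stone engraver's card cage: first free every old board by swinging its two ejector levers outward, lift it out and stand it upright in the empty carton. Then plug every new board from the divided carton into a slot of its own and swing its levers fully in so that it is seated home; leave all the cage's levers swung in, those of empty slots too. Last, bring the hold-down bar fully down over the boards, and do not disturb the marble pieces and the tin nearby.

Things in the scene. Friction and masses are not known exactly. Their poses are not given: they have to be found in the camera images.
- cage: Aluminium card cage of a stone engraver, fixed to the bench, open on top, 240 x 215 mm in plan. Origin: centre of its underside; z up. Three upright board slots side by side along its x axis, at x = -60, 0, +60 mm (slots 1, 2, 3), each running along its y axis. Boards rest on its 10 mm base plate. An ejector lever at either end of each slot; a hold-down bar crosses over all slots.
- slot_1 (a point): Where the origin of a board seated in slot 1 lies: cage x = -60, y = 0, z = 10 mm; axes as the cage's. Every slot: end walls at cage y = +-77 to 82 mm, 84 mm high, carry guide ribs that form a channel 7.6 mm wide for the boards' 5 mm edges, with lead-ins 18 mm wide on top at z = 87 mm; 154 mm between the end walls.
- slot_2 (a point): The same for slot 2: cage x = 0, y = 0, z = 10 mm. At the bottom of every slot a sprung connector holds back the last 7 mm of a board's travel with a few N, so that a board let go may stay a little proud until its levers are swung in.
- slot_3 (a point): The same for slot 3: cage x = +60, y = 0, z = 10 mm.
- lever_1_left (a joint): White lever of slot 1 at the cage's +y end. Pivot in the cage: x = -60, y = +94, z = 85 mm. 0 rad = fully in (arm upright, locking the board); grows as its top swings outward, here to +y; stop at 0.72 = fully out. Every lever: arm 62 mm above the pivot, 12 mm wide (cage x), 10 mm thick (its faces at y = 90 and 100 mm when in); stays where it is left; about 3 N at the tip moves it.
- lever_1_right (a joint): The same at the -y end: pivot y = -94 mm, grows as its top swings to -y. Every lever: below the arm a nose and a toe hold the board's ear from above and below. Fully out (over 0.6) it lifts that end of the board 12 mm and frees the ear; swung in, it presses it down home. A board goes in or out only with both its levers fully out. At the start all levers are in, those of empty slots too.
- lever_2_left (a joint): Lever of slot 2 at the +y end: pivot in the cage at x = 0, y = +94, z = 85 mm; 0 = in, grows as its top swings to +y, 0.72 = fully out. As lever_1_left and lever_1_right.
- lever_2_right (a joint): Lever of slot 2 at the -y end: pivot in the cage at x = 0, y = -94, z = 85 mm; 0 = in, grows as its top swings to -y, 0.72 = fully out. As lever_1_left and lever_1_right.
- lever_3_left (a joint): Lever of slot 3 at the +y end: pivot in the cage at x = 60, y = +94, z = 85 mm; 0 = in, grows as its top swings to +y, 0.72 = fully out. As lever_1_left and lever_1_right.
- lever_3_right (a joint): Lever of slot 3 at the -y end: pivot in the cage at x = 60, y = -94, z = 85 mm; 0 = in, grows as its top swings to -y, 0.72 = fully out. As lever_1_left and lever_1_right.
- bar (a joint): Steel hold-down bar, 14 mm wide (cage y), 12 mm thick, hinged on the cage's far post; hinge at cage x = 107, y = 45, z = 109 mm, axis along y. 0 rad = down, lying along -x over the boards' tops and on the rest post at x = -107 mm; grows as its free end rises, 1.57 = upright, stop at 1.9. Stiff: stays where left, 1 to 2 N at the end moves it. It cannot come down over a board that is not home.
- bar_end (a point): Point on the bar's centre line 205 mm from its hinge, 7 mm short of the free end: where to take it.
- old_1: Old drive board, at the start plugged into slot 1, levers in (may be absent). Any board: 40 mm thick (x), 172 mm long over its ears (y), 141 mm high over its handle, 0.4 to 0.65 kg. Origin: centre of its underside; z up. It works either way round. It stands by itself on feet 40 mm wide. Green edge 5 mm thick, y = +-75 mm, runs in the guides; steel ears at z = 78 to 88 mm end at y = +-86 mm.
- old_2: Old board in slot 2 (may be absent). Any board: top plate 40 x 108 mm at z = 92 mm; in its middle a black U handle, 44 mm long over its two posts (y), 12 mm thick (x), rising to z = 141 mm. Take it across the 44 mm or across the thickness.
- old_3: Old board in slot 3 (may be absent). Same shape as old_1 and old_2.
- new_1: New board, at the start standing in a compartment of the divided carton (may be absent). Same shape as old_1 and old_2.
- new_2: New board, at the start standing in a compartment of the divided carton (may be absent). Same shape as old_1 and old_2.
- new_3: New board, at the start standing in a compartment of the divided carton (may be absent). Same shape as old_1 and old_2.
- carton: Empty open cardboard carton without dividers, fixed to the bench, 240 (x) x 220 (y) mm, walls 5 mm thick and 55 mm high, inner floor 5 mm above the bench. Origin: centre of its underside.
- crate: Second cardboard carton, fixed to the bench, with two dividers: three compartments side by side along its x axis, at x = -55, 0, +55 mm, each 50 mm (x) by 200 mm (y); walls 5 mm thick and 75 mm high, inner floor 5 mm above the bench. The new boards stand in the compartments, length along y, and may lean a little. Origin: centre of its underside.
- marble_pot: Tapered marble pot, 108 mm across, 95 mm high; bystander. Origin: centre of its underside.
- paint_tin: Small tin, 72 mm across, 85 mm high; bystander. Origin: centre of its underside.
- plaque: Carved marble plaque lying flat, 120 x 160 x 26 mm; bystander. Origin: centre of its underside.
Things that resemble listed ones, but are neither listed nor needed, are in the scene too. Leave any blue look-alike of the new_1 alone. What is shaped like the new_2 but red is not meant.

How it is judged:
On the way, in this order (a step that is already met when the one before it is completed fails the run):
1. every old board stands in the carton (x of old_1 in the frame of carton between -0.1 and 0.1 m and y of old_1 in the frame of carton between -0.09 and 0.09 m and angle between each of old_1, old_2, old_3's own z axis and vertical below 0.2 rad and height (world z) of each of old_1, old_2, old_3 below 0.03 m and linear speed of each of old_1, old_2, old_3 below 0.05 m/s and x of old_2 in the frame of carton between -0.1 and 0.1 m and y of old_2 in the frame of carton between -0.09 and 0.09 m and x of old_3 in the frame of carton between -0.1 and 0.1 m and y of old_3 in the frame of carton between -0.09 and 0.09 m), for 0.2 s.
2. every new board is seated in a slot and all levers are swung in (((horizontal distance between new_1 and slot_1 below 0.006 m and z of new_1 in the frame of slot_1 below 0.003 m) or (horizontal distance between new_1 and slot_2 below 0.006 m and z of new_1 in the frame of slot_2 below 0.003 m) or (horizontal distance between new_1 and slot_3 below 0.006 m and z of new_1 in the frame of slot_3 below 0.003 m)) and ((horizontal distance between new_2 and slot_1 below 0.006 m and z of new_2 in the frame of slot_1 below 0.003 m) or (horizontal distance between new_2 and slot_2 below 0.006 m and z of new_2 in the frame of slot_2 below 0.003 m) or (horizontal distance between new_2 and slot_3 below 0.006 m and z of new_2 in the frame of slot_3 below 0.003 m)) and ((horizontal distance between new_3 and slot_1 below 0.006 m and z of new_3 in the frame of slot_1 below 0.003 m) or (horizontal distance between new_3 and slot_2 below 0.006 m and z of new_3 in the frame of slot_2 below 0.003 m) or (horizontal distance between new_3 and slot_3 below 0.006 m and z of new_3 in the frame of slot_3 below 0.003 m)) and linear speed of each of new_1, new_2, new_3 below 0.05 m/s and angle between each of new_1, new_2, new_3's own z axis and vertical below 0.06 rad and value of joint each of lever_1_left, lever_1_right, lever_2_left, lever_2_right, lever_3_left, lever_3_right below 0.09 rad), for 0.2 s.
3. the hold-down bar is down (value of joint bar below 0.06 rad), for 0.2 s.
At the end, for the whole second after the job is handed in: Old boards upright (0.2 rad) on the carton floor, within 100 (x) and 90 mm (y) of its centre; new boards each in a slot, within 6 mm of its point and under 3 mm proud; all six levers within 0.09 rad of in; bar within 0.06 rad of down; all at rest and released (all of step 1 and all of step 2 and value of joint bar below 0.06 rad); the robot touches nothing.
It fails at once if a bystander is moved more than 40 mm (distance of any of marble_pot, paint_tin, plaque from where it was at the start of the episode above 0.04 m).
Of old_1, old_2, old_3 only 1 to 2 are there at a start; the rules pass over those that are not, and their reading is None.
Of new_1, new_2, new_3 only 2 to 2 are there at a start; the rules pass over those that are not, and their reading is None.
At some moment in a run one of new_1, new_2, new_3 may be knocked a few centimetres aside while the robot is not near it.
Once in a run the grip may slacken for a moment while it holds something.
It also fails if it takes over 210 s, if anything falls off the work surface, if the arm or the gripper's body presses on something with over 40 N, if the wrist force passes 120 N, or if a joint passes its speed limit or range.

### The arm

A 6-joint arm with a two-finger parallel gripper is mounted at the origin on the work surface. World frame = base frame: x ahead of the robot, y to its left, z up, the work surface at z = 0. Lengths are in m, angles in rad, forces in N, time in s.
With the tool pointing down it reaches from about 0.35 to 1 m from the base axis. Payload 7.1 kg.
Tool frame: the origin (TCP) lies between the finger pads; the fingertips stand 22 mm ahead of it and the grasp point (between the pads) lies 3 mm ahead of it; z points along the fingers, y is the line along which they close (so a half turn about z gives the same grasp; the last joint's range is limited). The gripper opens to 85 mm and grips with 20 to 120 N. Pads are 22 mm wide; open, the fingers measure 114 mm over their backs; the gripper's body (76 mm by 85 mm) begins 54 mm behind the grasp point. The pads swing forward as they close: fully open they stand 13 mm farther back than shut.
Start: joints at [1.212, 0.423, 1.63, -0, 1.089, -0.019], TCP at [0.208, 0.589, 0.253] pointing down, gripper open.
Joint ranges: [-3, 3], [-0.9, 2.11], [0.09, 2.58], [-1.31, 4.45], [0.11, 2.69], [-2.54, 2.54]. Speed limits (rad/s): [2.39, 2.39, 3.01, 3.14, 3.14, 3.14].

### API

Orientations are given as a rotation vector (axis times angle).
In Python, from rig import manip gives the robot as it stands. The module is installed in compiled form; this text tells all that it offers. Calls block until the motion is done:
- manip.move_to(position, orientation): joint-space move of the TCP to a pose.
- manip.servo_line(position, orientation=None, rate=0.15): straight line of the TCP; orientation=None keeps the orientation; rate is the mean speed in m/s.
- manip.set_joints(angles): joint-space move.
- manip.command_gripper(opening, f_grip=None): finger opening in m; f_grip is the grip in N (None keeps the last); returns when the fingers have stopped.
- manip.hold(seconds).
- manip.solve_ik(position, orientation): joint angles nearest the present ones, or None.
- manip.camera(name): name is "scene" or "side" or "wrist"; returns a dict with "image" (420x560x3 uint8, red, green, blue), "fx", "fy", "cx", "cy" (pixels), "cam_to_world" (4x4, takes a point from camera to world coordinates); the wrist camera has in their place "mount" (4x4, takes a point from camera to tool coordinates, whose origin is the TCP and whose axes are the flange's). Camera axes: x right, y down, z forward; pixel columns grow to the right and rows downward; lengths in m; the calibration is good to about 2 mm. A picture is of the moment at which its call begins: read the wrist's pose just before it. There is no depth.
A pose or a line that the arm cannot do raises manip.IKError and nothing moves.
- manip.sign_off(): hands the job in; it is judged then, once.
Readings, each from a call of its own:
- manip.get_time(): time.
- manip.get_joint_positions(): joint angles.
- manip.get_joint_vel(): joint speeds.
- manip.get_tau(): joint torques, N m.
- manip.get_position(): TCP position.
- manip.get_ee_rot(): TCP orientation.
- manip.get_contact_force(): force on the tool from outside, world axes, zero at the start.
- manip.get_torque(): the same for the moment, N m.
- manip.get_width(): finger opening in m.
- manip.get_grip_force(): force on a finger pad.
Only numpy, scipy, OpenCV 4.12 (cv2) and the standard library are available. Lean on these libraries where they do the work, as an engineer would, in place of code of your own. Each camera call takes 0.05 s, during which the arm holds its last target. There are 200 camera calls.

## Working session

There is one attempt and no reset: what is moved stays moved. The work goes in short steps, each a Python script; the robot and the scene stay as the last script left them, time stands still between calls to the robot, and variables do not carry over. Pictures are saved under pics/ and viewed, at most 14 in all, crops included, and the job is handed in when it is done.

```bash
mkdir -p pics; ls; python3 - <<'E'
from rig import manip
import cv2, numpy as np
for n in ("scene","side"):
    c=manip.camera(n); cv2.imwrite(f"pics/{n}0.png",cv2.cvtColor(c["image"],cv2.COLOR_RGB2BGR))
    print(n,c["fx"],c["fy"],c["cx"],c["cy"]);print(np.round(c["cam_to_world"],4).tolist())
c=manip.camera("wrist");cv2.imwrite("pics/wrist0.png",cv2.cvtColor(c["image"],cv2.COLOR_RGB2BGR));print(c["fx"],np.round(c["mount"],4).tolist())
print(manip.get_ee_rot(),manip.get_position(),manip.get_time())
E
```

```text
pics
scene 428.7568271037992 428.7568271037992 285.03605360700465 212.7390438057567
[[-0.7107, 0.541, -0.4496, 1.0245], [0.7034, 0.5497, -0.4505, 0.6174], [0.0035, -0.6365, -0.7713, 0.959], [0.0, 0.0, 0.0, 1.0]]
side 453.429943562581 453.429943562581 285.82529261289983 208.64765467150778
[[0.8279, -0.2964, 0.4763, -0.1028], [-0.5609, -0.4241, 0.711, -0.8669], [-0.0087, -0.8557, -0.5173, 0.7828], [0.0, 0.0, 0.0, 1.0]]
315.8345145153787 [[0.0002, -0.9461, -0.3238, 0.084], [1.0, 0.0007, -0.0015, -0.001], [0.0017, -0.3238, 0.9461, -0.1207], [0.0, 0.0, 0.0, 1.0]]
[-5.31251868e-01 -3.09609938e+00  1.83826080e-03] [0.20814495 0.58888994 0.2527139 ] 0.15
```

View pics/scene0.png

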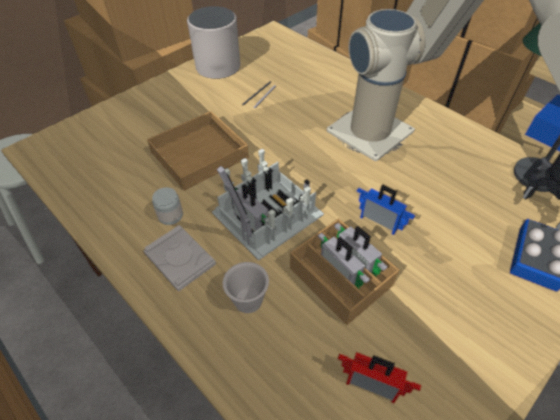

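View pics/side0.png

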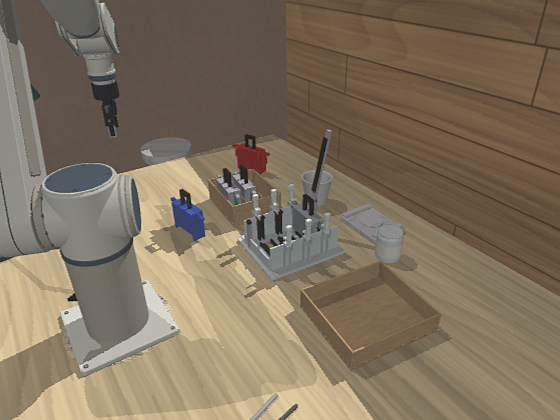

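The scene view shows the cage at about (267,212), with its bar up. The empty carton is at (198,150), and the divided carton at (345,268) holds two grey boards. The blue look-alike at (385,208) and the red one at (378,375) stay untouched. I'll enlarge the cage and cartons.

```bash
cat > h.py <<'E'
from rig import manip
import cv2, numpy as np
from scipy.spatial.transform import Rotation as R
def pix2w(c,uv,z,T=None):
    T=c["cam_to_world"] if T is None else T
    d=T[:3,:3]@np.array([(uv[0]-c["cx"])/c["fx"],(uv[1]-c["cy"])/c["fy"],1]); o=T[:3,3]
    return o+d*(z-o[2])/d[2]
def w2pix(c,p,T=None):
    T=c["cam_to_world"] if T is None else T
    q=T[:3,:3].T@(np.asarray(p)-T[:3,3]); return np.array([c["fx"]*q[0]/q[2]+c["cx"],c["fy"]*q[1]/q[2]+c["cy"]])
def save(n,im): cv2.imwrite(f"pics/{n}.png",cv2.cvtColor(im,cv2.COLOR_RGB2BGR))
E
python3 - <<'E'
from h import *
a=cv2.imread("pics/scene0.png")[100:325,130:430]; b=cv2.imread("pics/side0.png")[120:360,160:460]
cv2.imwrite("pics/c1.png",cv2.resize(a,(800,600),interpolation=cv2.INTER_CUBIC))
cv2.imwrite("pics/c2.png",cv2.resize(b,(750,600),interpolation=cv2.INTER_CUBIC))
E
```

```text
(no output)
```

View pics/c1.png

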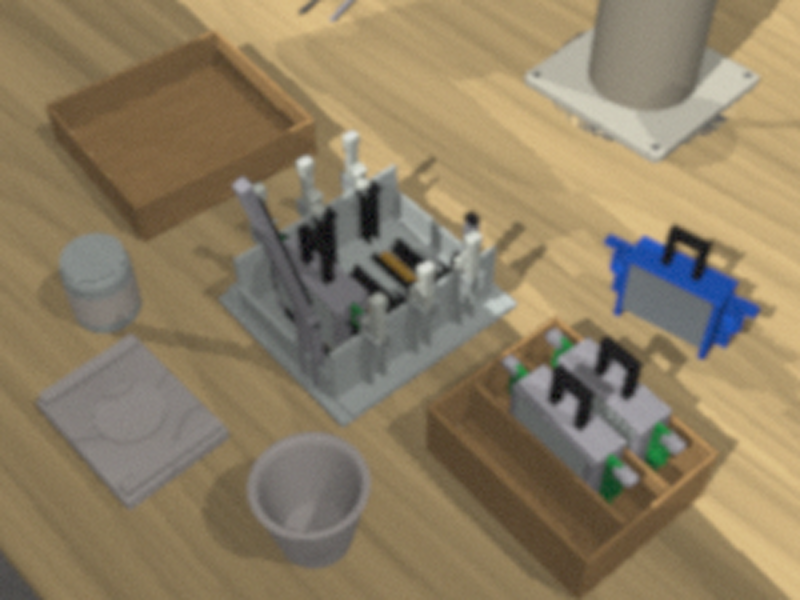

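View pics/c2.png

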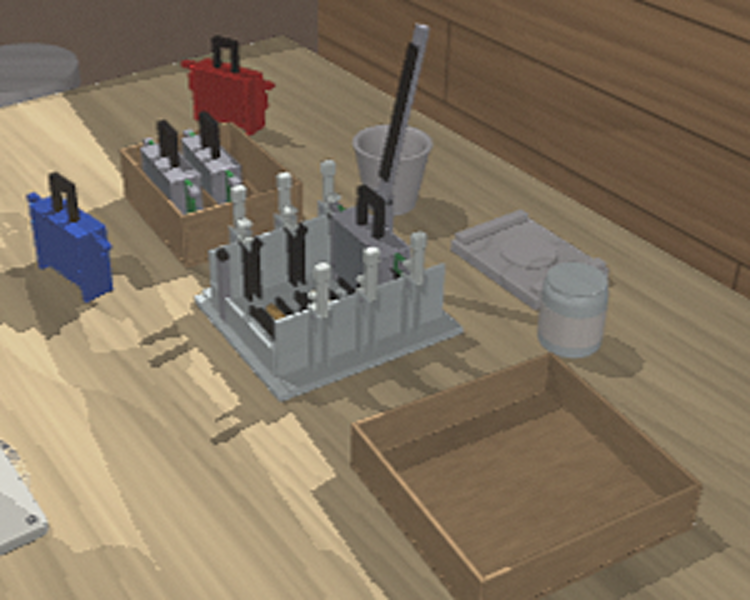

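There is one old board, in slot 3 next to the hinge post, and two new boards stand in the crate compartments nearest the robot. All levers are in. Next I fit the poses.

```bash
python3 - <<'E'
from h import *
from scipy.optimize import least_squares
S=manip.camera("scene");D=manip.camera("side")
s=lambda u,v:(S,(130+u*.375,100+v*.375)); d=lambda u,v:(D,(160+u*.4,120+v*.4))
def fit(obs,x0):
    def f(p):
        c,sn=np.cos(p[2]),np.sin(p[2]);r=[]
        for (cam,uv),q in obs:
            w=[p[0]+c*q[0]-sn*q[1],p[1]+sn*q[0]+c*q[1],q[2]]; r+=list(w2pix(cam,w)-uv)
        return r
    o=least_squares(f,x0,loss="soft_l1");print(np.round(o.x,4));print(np.round(np.array(f(o.x)).reshape(-1,2),1).tolist());return o.x
x=[-.06,0,.06];L=.095;z=.147
print(pix2w(S,s(473,238)[1],z),pix2w(S,s(377,298)[1],z),pix2w(S,s(350,137)[1],z))
cage=[]
for i,(u,v) in enumerate([(473,236),(426,266),(377,297)]): cage.append((s(u,v),(x[i],L,z)))
for i,(u,v) in enumerate([(350,135),(305,160),(258,186)]): cage.append((s(u,v),(x[i],-L,z)))
for i,(u,v) in enumerate([(238,188),(284,176),(328,163)]): cage.append((d(u,v),(x[i],L,z)))
for i,(u,v) in enumerate([(321,266),(371,251),(418,236)]): cage.append((d(u,v),(x[i],-L,z)))
cage+=[(s(345,420),(.12,.1075,.01)),(s(515,300),(-.12,.1075,.01)),(s(220,297),(.12,-.1075,.01))]
fit(cage,[.5,0,0])
rect=lambda a,b,zz:[(a,b,zz),(-a,b,zz),(-a,-b,zz),(a,-b,zz)]
R_=rect(.12,.11,.055)
# front=+x+y ; right=-x+y ; back=-x-y; left=+x-y
car=[(s(140,212),R_[0]),(s(315,127),R_[1]),(s(213,37),R_[2]),(s(50,113),R_[3]),(d(352,427),R_[1]),(d(552,357),R_[0]),(d(698,490),R_[3]),(d(485,580),R_[2])]
fit(car,[.5,-.3,0])
for zz in (.075,):
  for p in [(580,557),(716,455),(557,320),(430,408)]: print(pix2w(S,s(*p)[1],zz))
E
```

```text
[0.45508069 0.1277487  0.147     ] [0.57287357 0.11731036 0.147     ] [ 0.44255168 -0.06071108  0.147     ]
[ 0.5054  0.0246 -0.067 ]
[[-0.4, -0.8], [-0.2, -0.6], [-0.2, -0.3], [-0.4, -0.8], [-0.7, -0.5], [-0.9, -0.1], [-1.1, -0.6], [-1.1, -1.1], [-1.0, -0.9], [-0.6, -0.6], [-0.7, -1.1], [-0.5, -1.3], [-1.5, 0.9], [0.1, 0.2], [-1.3, -0.4]]
[ 0.4932 -0.3141 -0.102 ]
[[-1.9, -1.0], [-0.7, -3.5], [-0.2, -3.5], [-3.2, -2.8], [-1.7, -2.1], [-1.9, -3.7], [1.3, -4.4], [-1.2, 0.1]]
[0.606576  0.3998921 0.075    ]
[0.44156665 0.42111549 0.075     ]
[0.42541587 0.21832437 0.075     ]
[0.58928111 0.20392567 0.075     ]
```

```bash
cat >> h.py <<'E'
CAGE=np.array([.5054,.0246,-.067])
def fr(P,q):
    c,s=np.cos(P[2]),np.sin(P[2]); return np.array([P[0]+c*q[0]-s*q[1],P[1]+s*q[0]+c*q[1],q[2]])
def down(a):  # tool x at world angle a, tool z down
    x=np.array([np.cos(a),np.sin(a),0]);z=np.array([0,0,-1]);return R.from_matrix(np.c_[x,np.cross(z,x),z]).as_rotvec()
def wcam():
    p=manip.get_position();r=R.from_rotvec(manip.get_ee_rot()).as_matrix()
    c=manip.camera("wrist");T=np.eye(4);T[:3,:3]=r;T[:3,3]=p;c["cam_to_world"]=T@c["mount"];return c
E
python3 - <<'E'
from h import *
S=manip.camera("scene");D=manip.camera("side")
for a in (1.2,1.4,1.57,1.7,1.8,1.9):
    q=fr(CAGE,(.107-.212*np.cos(a),.045,.109+.212*np.sin(a))); 
    print(a,((w2pix(S,q)-(130,100))/.375).round(),((w2pix(D,q)-(160,120))/.4).round())
a=CAGE[2]
for nm,p,o in [("cageX",fr(CAGE,(.06,0,.14)),down(a+np.pi)),("cageY",fr(CAGE,(.06,.1,.14)),down(a+np.pi/2)),("crate",(.5,.31,.2),down(a+np.pi)),("view",(.55,.16,.45),down(a+np.pi)),("cart",(.49,-.31,.2),down(a+np.pi))]:
    print(nm,np.round(manip.solve_ik(p,o),2) if manip.solve_ik(p,o) is not None else None)
print(manip.get_time())
E
```

```text
1.2 [362. 124.] [325.  55.]
1.4 [323. 135.] [357.  37.]
1.57 [288. 152.] [385.  28.]
1.7 [261. 169.] [406.  25.]
1.8 [240. 184.] [421.  25.]
1.9 [220. 201.] [436.  26.]
cageX [ 0.02  0.49  1.84 -0.    0.81 -1.49]
cageY [ 0.19  0.52  1.79 -0.    0.83  0.25]
crate [ 0.53  0.44  1.75 -0.    0.95 -0.97]
view [ 0.26  0.18  1.52 -0.    1.45 -1.24]
cart [-0.58  0.42  1.77  0.    0.95 -2.09]
0.35
```

```bash
python3 - <<'E'
from h import *
manip.move_to([.52,.16,.38],down(CAGE[2]+np.pi)); manip.hold(.2)
c=wcam(); im=c["image"].copy(); save("w1raw",im)
pts=[fr(CAGE,(x,y,.147)) for x in (-.06,0,.06) for y in (-.095,.095)]
pts+=[fr(CAGE,(.12*i,.1075*j,.01)) for i in(-1,1) for j in(-1,1)]
pts+=[fr(CAGE,(.06,y,.151)) for y in (-.022,.022)]
im=cv2.resize(im,(800,600),interpolation=cv2.INTER_CUBIC)
for p in pts:
    u=w2pix(c,p)*800/560; cv2.drawMarker(im,tuple(int(v) for v in u),(255,0,255),cv2.MARKER_CROSS,10,1)
save("w1",im);print(manip.get_time(),manip.get_contact_force())
np.save("w1T",c["cam_to_world"])
E
```

```text
2.5667 [-0.09514003  0.01772927 -1.13044679]
```

View pics/w1.png

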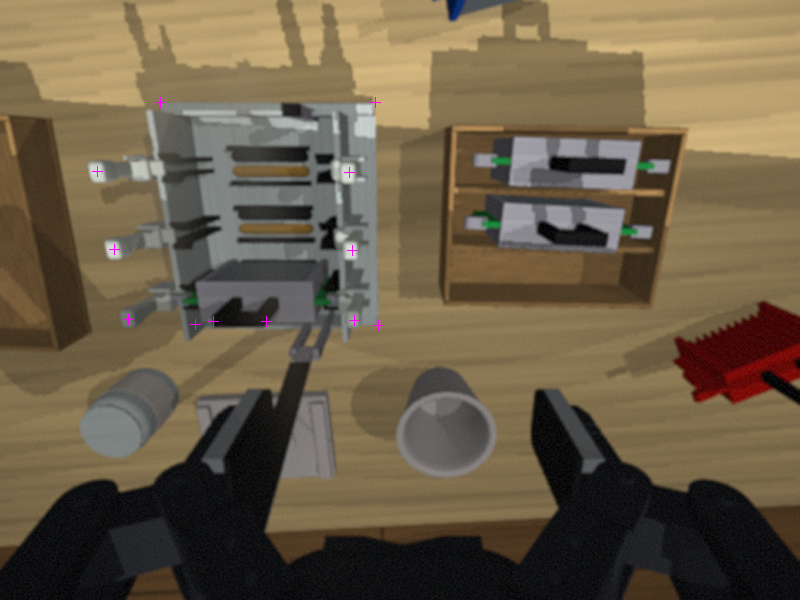

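The overlay lands on all the lever tips, so the cage pose is good. The new boards' handles are at about (590,163) and (573,235). I start with the slot 3 levers, pushing them outward with closed fingers.

```bash
cat >> h.py <<'E'
A=CAGE[2]
def up(): 
    p=manip.get_position();p[2]=.26;manip.servo_line(p,rate=.3)
def push(x,y0,y1,z=.137,fmax=18,step=.004):
    """enter at cage (x,y0), push along cage y to y1 or fmax"""
    o=down(A+np.pi/2);s=np.sign(y1-y0);d=np.array([-np.sin(A),np.cos(A),0])*s
    manip.move_to(fr(CAGE,(x,y0,.26)),o);manip.servo_line(fr(CAGE,(x,y0,z)),rate=.25)
    f0=manip.get_contact_force()@d;y=y0;log=[]
    while (y1-y)*s>1e-4:
        y+=s*min(step,abs(y1-y));manip.servo_line(fr(CAGE,(x,y,z)),rate=.06)
        f=-(manip.get_contact_force()@d-f0);log.append((round(y*1000),round(f,1)))
        if f>fmax:break
    print(log,"t",round(manip.get_time(),1))
    manip.servo_line(fr(CAGE,(x,y-s*.006,z)),rate=.1);up()
E
python3 - <<'E'
from h import *
manip.command_gripper(0)
push(.06,.066,.112); push(.06,-.066,-.112)
S=manip.camera("scene")["image"];W=wcam()["image"]
save("l3",np.hstack([cv2.resize(S[150:270,195:345],(480,384)),cv2.resize(W,(320,240))[:, :].repeat(1,0) if 0 else cv2.resize(W,(320,384))]))
E
```

```text
[(70, np.float64(-0.7)), (74, np.float64(0.0)), (78, np.float64(0.1)), (82, np.float64(3.6)), (86, np.float64(4.9)), (90, np.float64(4.8)), (94, np.float64(5.6)), (98, np.float64(5.4)), (102, np.float64(3.2)), (106, np.float64(4.6)), (110, np.float64(19.0))] t 8.0
[(-70, np.float64(-0.4)), (-74, np.float64(0.5)), (-78, np.float64(1.2)), (-82, np.float64(2.5)), (-86, np.float64(4.0)), (-90, np.float64(5.9)), (-94, np.float64(6.5)), (-98, np.float64(5.9)), (-102, np.float64(5.4)), (-106, np.float64(5.2)), (-110, np.float64(12.7)), (-112, np.float64(20.3))] t 13.2
```

View pics/l3.png

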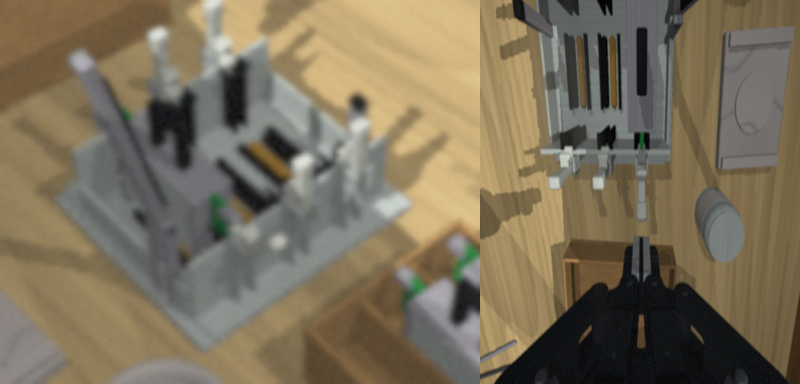

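Both levers reached their stops and the board is lifted. Now I take out the old board.

```bash
cat >> h.py <<'E'
CARTON=np.array([.4932,-.3141,-.102])
def lower(p,z1,fstop,rate=.05,step=.004):
    p=np.array(p,float);f0=manip.get_contact_force()[2];z=manip.get_position()[2]
    while z>z1+1e-4:
        z=max(z-step,z1);p[2]=z;manip.servo_line(p,rate=rate)
        f=manip.get_contact_force()[2]-f0
        if f>fstop:break
    print("lower z",round(z,4),"df",round(f,1),"w",round(manip.get_width(),4));return z
E
python3 - <<'E'
from h import *
o=down(A+np.pi)
manip.command_gripper(.085)
manip.move_to(fr(CAGE,(.06,0,.26)),o);manip.servo_line(fr(CAGE,(.06,0,.150)),rate=.2)
manip.command_gripper(.03,80);print(manip.get_width(),manip.get_grip_force(),manip.get_contact_force())
manip.servo_line(fr(CAGE,(.06,0,.23)),rate=.08)
manip.servo_line(fr(CAGE,(.06,0,.33)),rate=.2)
print(manip.get_width(),manip.get_contact_force(),manip.get_time())
oc=down(CARTON[2]+np.pi)
manip.move_to([*CARTON[:2],.33],oc)
print(manip.get_width(),manip.get_contact_force(),manip.get_time())
S=manip.camera("scene");save("o1",cv2.resize(np.hstack([S["image"][60:220,120:320],manip.camera("side")["image"][150:310,300:500]]),(800,320)))
E
```

```text
0.042911536986904926 79.98936653137207 [-1.45895248 -8.35009719  9.27121225]
0.042890975769814176 [-0.70329152 -0.12562718 -4.53903671] 19.0833
0.04286481139788947 [ 0.4095318   0.30626257 -4.15690704] 20.375
```

View pics/o1.png

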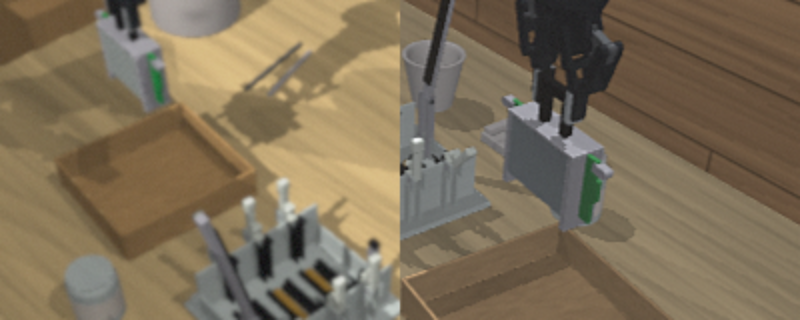

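```bash
python3 - <<'E'
from h import *
p=[*CARTON[:2],.15];manip.servo_line(p,rate=.2)
lower(p,.126,4,step=.003)
manip.command_gripper(.07);manip.servo_line([*CARTON[:2],.28],rate=.25);print(manip.get_contact_force())
c=wcam();save("o2",c["image"])
manip.command_gripper(0)
push(.06,-.155,-.108,fmax=15);push(.06,.155,.108,fmax=15)
manip.command_gripper(.0455)
push(-.03,.066,.113,z=.132,fmax=30);push(-.03,-.066,-.113,z=.132,fmax=30)
c=wcam();save("o3",np.hstack([cv2.resize(cv2.imread("pics/o2.png")[:,:,::-1],(400,300)),cv2.resize(c["image"],(400,300))]))
E
```

```text
lower z 0.1331 df 24.8 w 0.0427
[-0.51522941 -0.16812099 -0.40876826]
[(-151, np.float64(-0.6)), (-147, np.float64(5.4)), (-143, np.float64(4.9)), (-139, np.float64(3.5)), (-135, np.float64(2.3)), (-131, np.float64(1.2)), (-127, np.float64(1.2)), (-123, np.float64(-0.6)), (-119, np.float64(0.2)), (-115, np.float64(0.0)), (-111, np.float64(4.9)), (-108, np.float64(18.9))] t 30.1
[(151, np.float64(-1.6)), (147, np.float64(4.2)), (143, np.float64(6.3)), (139, np.float64(4.2)), (135, np.float64(3.4)), (131, np.float64(1.2)), (127, np.float64(0.7)), (123, np.float64(-0.6)), (119, np.float64(-0.2)), (115, np.float64(-1.0)), (111, np.float64(-1.0)), (108, np.float64(8.8))] t 35.6
[(70, np.float64(0.7)), (74, np.float64(0.5)), (78, np.float64(0.7)), (82, np.float64(5.1)), (86, np.float64(5.8)), (90, np.float64(6.5)), (94, np.float64(6.1)), (98, np.float64(6.0)), (102, np.float64(6.0)), (106, np.float64(14.9)), (110, np.float64(35.6))] t 40.9
[(-70, np.float64(0.4)), (-74, np.float64(0.2)), (-78, np.float64(0.3)), (-82, np.float64(3.8)), (-86, np.float64(5.6)), (-90, np.float64(5.7)), (-94, np.float64(6.3)), (-98, np.float64(5.6)), (-102, np.float64(6.6)), (-106, np.float64(8.7)), (-110, np.float64(30.0))] t 45.8
```

View pics/o3.png

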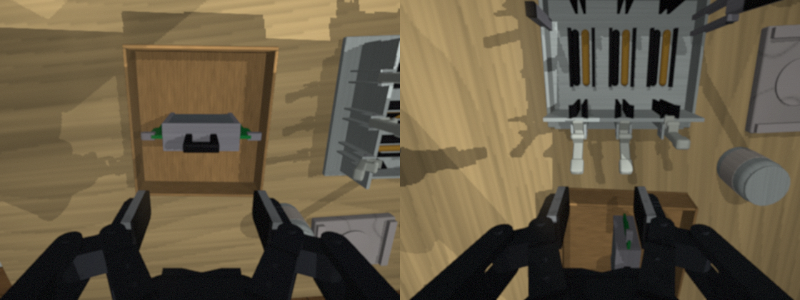

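The old board stands in the carton. Levers 1 and 2 are out on both sides and slot 3's levers are in. Next is a close look over the crate.

```bash
python3 - <<'E'
from h import *
manip.command_gripper(.085)
manip.move_to([.52,.31,.32],down(A+np.pi));manip.hold(.2)
c=wcam();im=c["image"];save("k1raw",im);np.save("k1T",c["cam_to_world"]);print(c["fx"],c["cx"],c["cy"])
save("k1",cv2.resize(im[0:315,70:490],(800,600),interpolation=cv2.INTER_CUBIC))
E
```

```text
315.8345145153787 281.7656363400789 209.9273653303503
```

View pics/k1.png

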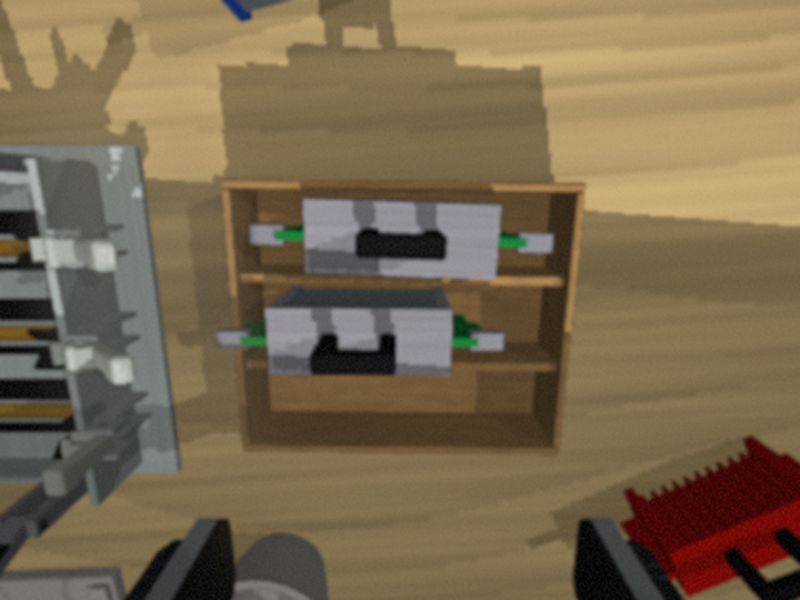

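```bash
python3 - <<'E'
from h import *
c=manip.camera("wrist");T=np.load("k1T.npy")
g=lambda u,v,z:pix2w(c,(70+u*.525,v*.525),z,T)[:2].round(4)
for n,pl,h,e in [("A",[(303,200),(500,206),(499,277),(305,272)],[(358,258),(446,258)],[(251,234),(552,242)]),("B",[(266,308),(450,307),(452,376),(268,376)],[(311,372),(395,372)],[(218,337),(503,341)])]:
    q=np.array([g(*p,.097) for p in pl]);d=q[1]-q[0]+q[2]-q[3]
    print(n,"plate",q.tolist(),"c",q.mean(0).round(4),"yaw",np.arctan2(d[1],d[0])-np.pi/2)
    print("  handle far edge",[g(*p,.146).tolist() for p in h],"ears",[g(*p,.093).tolist() for p in e],"mean",np.mean([g(*p,.093) for p in e],0))
print("crate rim",[g(*p,.075).tolist() for p in [(222,184),(583,184),(246,450),(556,450)]])
E
```

```text
A plate [[0.4354, 0.2589], [0.4458, 0.3654], [0.484, 0.3642], [0.4737, 0.2553]] c [0.4597 0.311 ] yaw -0.09580606996242857
  handle far edge [[0.4636, 0.2898], [0.4664, 0.3318]] ears [[0.4513, 0.227], [0.4672, 0.3947]] mean [0.45925 0.31085]
B plate [[0.4924, 0.2305], [0.4991, 0.3358], [0.5404, 0.3352], [0.5329, 0.2259]] c [0.5162 0.2818] yaw -0.06607329804855899
  handle far edge [[0.5185, 0.2606], [0.5214, 0.3033]] ears [[0.5082, 0.1988], [0.5221, 0.3665]] mean [0.51515 0.28265]
crate rim [[0.4235, 0.2101], [0.4377, 0.4162], [0.5888, 0.1985], [0.6027, 0.403]]
```

Both new boards are grey, upright, and match the sizes given: plate about 40 x 108 mm, ears about 170 mm. I take the nearer one, A at (0.4595, 0.311), to slot 1. The blue and red look-alikes are outside the carton.

```bash
cat >> h.py <<'E'
def rep(m): print(m,"w",round(manip.get_width(),4),"F",manip.get_contact_force().round(1),"t",round(manip.get_time(),1))
def pick(xy,yaw):
    o=down(yaw+np.pi);manip.command_gripper(.085)
    manip.move_to([*xy,.24],o);manip.servo_line([*xy,.133],rate=.2)
    manip.command_gripper(.03,90);rep("grip")
    manip.servo_line([*xy,.17],rate=.08);manip.servo_line([*xy,.32],rate=.25);rep("lifted")
def insert(x,y=0.,z1=.146):
    manip.move_to(fr(CAGE,(x,y,.32)),down(A+np.pi));rep("above")
    manip.servo_line(fr(CAGE,(x,y,.226)),rate=.15);rep("pre")
    z=lower(fr(CAGE,(x,y,0)),z1,9,rate=.06,step=.005);rep("in");return z
E
python3 - <<'E'
from h import *
pick((.4595,.311),-.090)
z=insert(-.06)
c=wcam();save("i1",c["image"])
E
```

```text
grip w 0.0427 F [-0.1  0.6  8.2] t 50.8
lifted w 0.0425 F [-0.6  0.1 -5.4] t 52.1
above w 0.0425 F [ 0.1  0.2 -3.3] t 53.2
pre w 0.0424 F [-0.2 -0.3 -3.7] t 54.0
lower z 0.1466 df 13.4 w 0.0424
in w 0.0424 F [-1.6  2.8  9.7] t 58.0
```

Board A slid into its slot down to the connector. I release it and check board B before reaching for it.

```bash
python3 - <<'E'
from h import *
manip.command_gripper(.085);p=manip.get_position();p[2]=.30;manip.servo_line(p,rate=.25);rep("rel")
manip.move_to([.52,.24,.32],down(A+np.pi));manip.hold(.1)
c=wcam();im=c["image"];np.save("k2T",c["cam_to_world"])
save("k2",cv2.resize(im[0:315,70:490],(800,600),interpolation=cv2.INTER_CUBIC))
E
```

```text
rel w 0.0849 F [-0.3 -0.4 -0.2] t 59.3
```

View pics/k2.png

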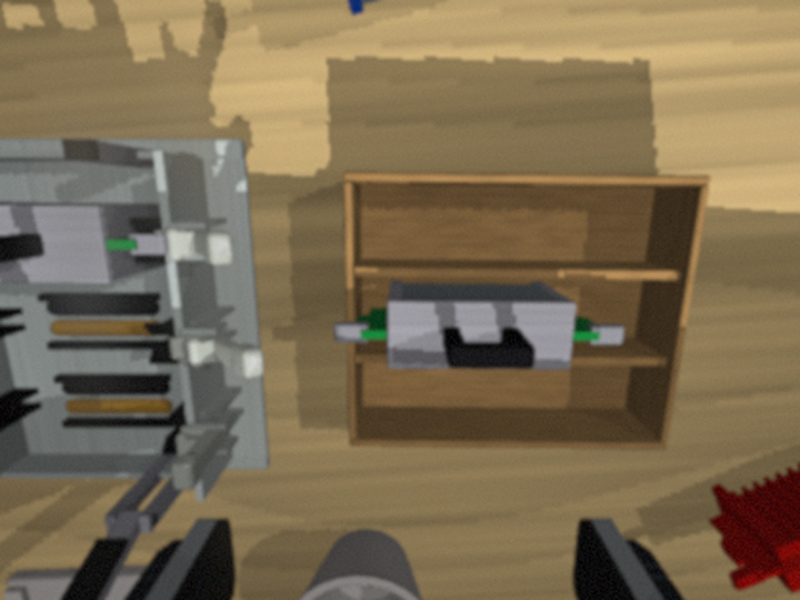

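Board A is in slot 1. Board B's handle is at (445–532, 366), with its ears at (335,331) and (624,335).

```bash
python3 - <<'E'
from h import *
c=manip.camera("wrist");T=np.load("k2T.npy")
g=lambda u,v,z:pix2w(c,(70+u*.525,v*.525),z,T)[:2]
q=np.array([g(*p,.097) for p in [(389,302),(573,301),(576,368),(389,366)]]);e=np.array([g(*p,.093) for p in [(335,331),(624,335)]])
h=np.mean([g(445,366,.146),g(532,366,.146)],0)
d=e[1]-e[0];yaw=np.arctan2(-d[0],d[1]);print(q.mean(0),e.mean(0),h,yaw)
x=(q.mean(0)[0]+e.mean(0)[0]+h[0]-.006)/3;y=(q.mean(0)[1]+e.mean(0)[1]+h[1])/3;print(x,y)
assert abs(x-.515)<.008 and abs(y-.282)<.02
pick((x,y),yaw)
insert(0.)
E
```

```text
[0.51549853 0.28276946] [0.51524375 0.281985  ] [0.52044109 0.28013994] -0.08183536071482571
0.515061122169185 0.2816314671517874
grip w 0.0427 F [-1.2  2.7  5. ] t 62.2
lifted w 0.0425 F [ 0.6 -0.8 -6.4] t 63.6
above w 0.0425 F [-0.7  0.9 -5.8] t 64.6
pre w 0.0426 F [ 0.5  0.5 -5.9] t 65.4
lower z 0.1466 df 20.4 w 0.0424
in w 0.0424 F [-5.8  7.1 14.5] t 69.4
```

```bash
python3 - <<'E'
from h import *
manip.command_gripper(.085);p=manip.get_position();p[2]=.30;manip.servo_line(p,rate=.25);rep("rel")
manip.command_gripper(.0455)
push(-.03,.155,.107,z=.132,fmax=35);push(-.03,-.155,-.107,z=.132,fmax=35)
S=manip.camera("scene")["image"];D=manip.camera("side")["image"]
save("s1",np.hstack([cv2.resize(S[150:270,200:335],(400,356),interpolation=cv2.INTER_CUBIC),cv2.resize(D[170:290,220:355],(400,356),interpolation=cv2.INTER_CUBIC)]))
E
```

```text
rel w 0.0848 F [-0.   0.7 -0.3] t 70.6
[(151, np.float64(0.5)), (147, np.float64(0.3)), (143, np.float64(0.2)), (139, np.float64(3.3)), (135, np.float64(5.0)), (131, np.float64(3.7)), (127, np.float64(3.7)), (123, np.float64(2.8)), (119, np.float64(4.3)), (115, np.float64(5.0)), (111, np.float64(5.2)), (107, np.float64(22.1))] t 76.4
[(-151, np.float64(1.7)), (-147, np.float64(1.4)), (-143, np.float64(4.4)), (-139, np.float64(6.1)), (-135, np.float64(6.2)), (-131, np.float64(6.9)), (-127, np.float64(7.5)), (-123, np.float64(10.0)), (-119, np.float64(20.4)), (-115, np.float64(34.7)), (-111, np.float64(51.1))] t 81.7
```

View pics/s1.png

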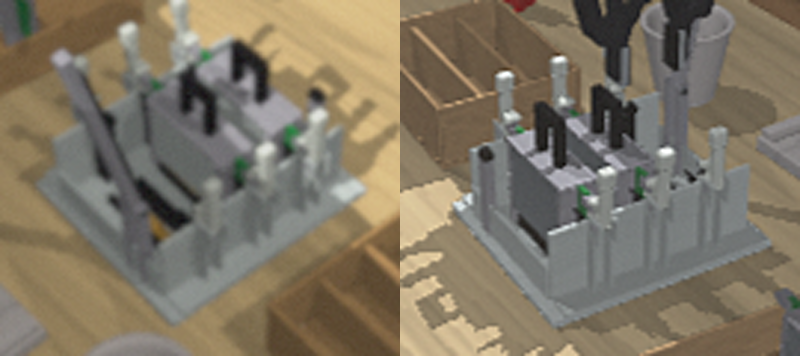

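```bash
python3 - <<'E'
from h import *
manip.move_to(fr(CAGE,(-.03,-.135,.26)),down(A+np.pi/2));manip.hold(.1)
c=wcam();np.save("r1T",c["cam_to_world"]);im=c["image"]
for x in (-.06,0,.06): print([ (a,w2pix(c,fr(CAGE,(x,-.094-.062*np.sin(a),.085+.062*np.cos(a)))).round().tolist()) for a in (0,.2)], w2pix(c,fr(CAGE,(x,-.086,.098))).round())
save("r1",cv2.resize(im[0:210,140:420],(800,600),interpolation=cv2.INTER_CUBIC))
E
```

```text
[(0, [243.0, 161.0]), (0.2, [244.0, 177.0])] [249. 142.]
[(0, [324.0, 161.0]), (0.2, [323.0, 177.0])] [318. 142.]
[(0, [405.0, 161.0]), (0.2, [403.0, 177.0])] [386. 142.]
```

View pics/r1.png

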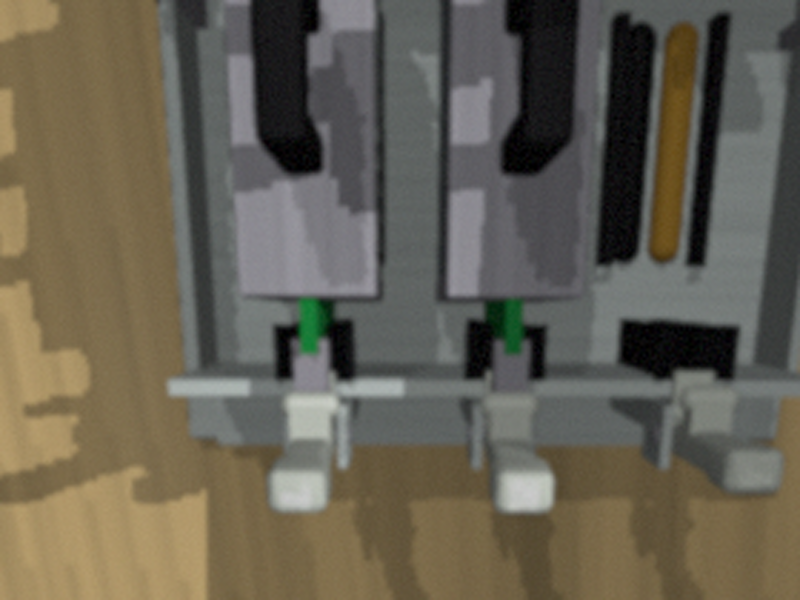

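The slot 1 and 2 right-hand levers are about 0.1 rad short: tips at (300,487) and (523,487), against an expected 460. I press each board's right end down gently, then push those levers in singly.

```bash
python3 - <<'E'
from h import *
manip.command_gripper(0)
for x in (-.06,0.):
    manip.move_to(fr(CAGE,(x,-.041,.26)),down(A+np.pi/2));manip.servo_line(fr(CAGE,(x,-.041,.140)),rate=.25)
    lower(fr(CAGE,(x,-.041,0)),.118,25,step=.002,rate=.05);up()
for x in (0.,-.06): push(x,-.125,-.107,fmax=35,step=.003)
manip.move_to(fr(CAGE,(-.03,-.135,.26)),down(A+np.pi/2));manip.hold(.1)
c=wcam();im=c["image"];save("r2",cv2.resize(im[0:210,140:420],(800,600),interpolation=cv2.INTER_CUBIC))
manip.move_to(fr(CAGE,(-.03,.0,.26)),down(A+np.pi/2))
E
```

```text
lower z 0.1203 df 53.5 w 0.0
lower z 0.1201 df 44.8 w -0.0003
[(-122, np.float64(-0.1)), (-119, np.float64(0.7)), (-116, np.float64(-0.9)), (-113, np.float64(-0.1)), (-110, np.float64(11.1)), (-107, np.float64(26.3))] t 94.4
[(-122, np.float64(0.6)), (-119, np.float64(0.8)), (-116, np.float64(0.6)), (-113, np.float64(-0.3)), (-110, np.float64(11.6)), (-107, np.float64(28.9))] t 97.7
```

View pics/r2.png

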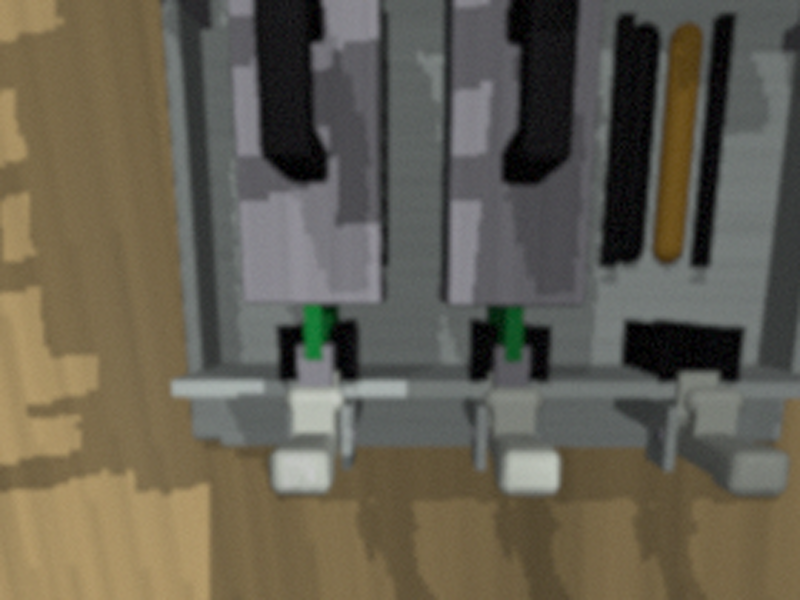

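The right-hand levers are all at the in position now. I check the left side by feel.

```bash
python3 - <<'E'
from h import *
for x in (-.06,0,.06): push(x,.122,.107,fmax=28,step=.003)
push(.06,-.122,-.107,fmax=28,step=.003)
manip.move_to(fr(CAGE,(-.0,.15,.30)),down(A+np.pi/2));manip.hold(.1)
c=wcam()
for x in (-.06,0,.06): print(w2pix(c,fr(CAGE,(x,.094,.147))).round(),w2pix(c,fr(CAGE,(x,.106,.146))).round())
S=manip.camera("side")["image"]
save("r3",np.hstack([cv2.resize(c["image"],(400,300)),cv2.resize(S[140:320,190:430],(400,300))]))
E
```

```text
[(119, np.float64(-1.6)), (116, np.float64(-0.6)), (113, np.float64(0.0)), (110, np.float64(1.6)), (107, np.float64(17.7))] t 102.0
[(119, np.float64(0.4)), (116, np.float64(-0.1)), (113, np.float64(-0.2)), (110, np.float64(1.5)), (107, np.float64(15.8))] t 105.0
[(119, np.float64(1.1)), (116, np.float64(0.4)), (113, np.float64(0.6)), (110, np.float64(-0.9)), (107, np.float64(13.6))] t 108.1
[(-119, np.float64(-0.0)), (-116, np.float64(-0.7)), (-113, np.float64(0.2)), (-110, np.float64(9.2)), (-107, np.float64(22.3))] t 111.7
[220. 253.] [219. 241.]
[282. 253.] [282. 241.]
[345. 253.] [346. 241.]
```

View pics/r3.png

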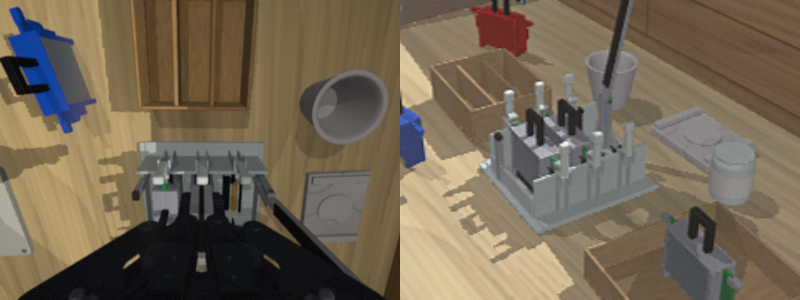

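All six levers meet their stops symmetrically, the boards are home and the old board stands in its carton. Now the bar.

```bash
python3 - <<'E'
from h import *
o=down(A+np.pi/2);r=.185
def P(t):
    return fr(CAGE,(.107-r*np.cos(t)+.006*np.sin(t)+.0145*np.sin(t),.045,.109+r*np.sin(t)+.006*np.cos(t)-.010*np.sin(t)+.022))
p=manip.get_position();p[2]=.38;manip.servo_line(p,rate=.3)
manip.move_to(fr(CAGE,(.215,.15,.38)),o);manip.move_to(fr(CAGE,(.215,.045,.38)),o)
q=fr(CAGE,(.215,.045,P(1.9)[2]));manip.servo_line(q,rate=.2);rep("entry")
for t in np.linspace(1.9,.06,24):
    manip.servo_line(P(t),rate=.12);f=manip.get_contact_force()
    if np.linalg.norm(f)>25: print("stop",t,f);break
rep("arc")
if t<.1:
    q=P(0);lower(q,q[2]-.004,12,step=.0015,rate=.03);rep("down")
E
```

```text
entry w -0.0001 F [-0.6  1.   0.2] t 116.2
arc w 0.0005 F [-0.2 -0.6  0. ] t 122.8
lower z 0.1356 df 18.4 w -0.0005
down w -0.0005 F [-4.6 -0.9 18.5] t 124.8
```

The bar met firm resistance at its resting height, with the fingertip at 0.114 against 0.115 expected. I retreat and check the bar and lever tips with image code against the first pictures, where all levers were in.

```bash
python3 - <<'E'
from h import *
up();p=manip.get_position();p[2]=.4;manip.servo_line(p,rate=.3);manip.set_joints([1.212,.423,1.63,0,1.089,-.019]);manip.hold(.3)
for n in ("scene","side"):
    c=manip.camera(n);im=cv2.cvtColor(c["image"],cv2.COLOR_RGB2BGR);im0=cv2.imread(f"pics/{n}0.png");cv2.imwrite(f"pics/{n}_end.png",im)
    for x in (-.06,0,.06):
        for y in (-.095,.095):
            u,v=w2pix(c,fr(CAGE,(x,y,.144))).astype(int)
            m=cv2.matchTemplate(im[v-12:v+13,u-12:u+13],im0[v-5:v+6,u-5:u+6],cv2.TM_CCOEFF_NORMED)
            _,s,_,l=cv2.minMaxLoc(m);print(n,x,y,round(s,2),(l[0]-7,l[1]-7))
    for nm,t in (("up",1.8),("down",0.)):
        u,v=w2pix(c,fr(CAGE,(.107-.16*np.cos(t),.045,.109+.16*np.sin(t)+.006*(t==0)))).astype(int);print(n,nm,im0[v,u],im[v,u])
print(manip.get_time(),manip.get_contact_force().round(2))
E
```

```text
scene -0.06 -0.095 0.99 (0, 0)
scene -0.06 0.095 0.83 (0, 0)
scene 0 -0.095 1.0 (0, 0)
scene 0 0.095 0.83 (0, 0)
scene 0.06 -0.095 0.56 (5, 1)
scene 0.06 0.095 0.72 (1, 0)
scene up [111 108 110] [102 114 115]
scene down [128 132 127] [167 160 163]
side -0.06 -0.095 0.7 (0, 0)
side -0.06 0.095 0.8 (0, 0)
side 0 -0.095 0.85 (0, 0)
side 0 0.095 1.0 (0, 0)
side 0.06 -0.095 0.95 (0, 0)
side 0.06 0.095 0.98 (0, 0)
side up [30 36 38] [59 78 99]
side down [ 68  90 106] [190 180 180]
128.5 [ 0.78 -0.29 -0.57]
```

Each lever tip matches its starting position in at least one view. Slot 3's right lever was hidden behind the bar in the scene view, but the side view confirms it. The bar shows at the down position in both views.

```bash
python3 -c "
from rig import manip
print(manip.sign_off())"
```

```text
the job is handed in; nothing more can be done
None
```

I finished the refit and handed it in at about 129 s, but got no verdict back: the one old board stands in the carton, both new boards are seated in slots 1 and 2, all six levers are in, the bar is down, and the arm never went near the marble pieces or the tin.

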